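Check the spring return of both corners of a mirror mount

TASK

Check the two sprung corners of the mirror mount, blue first and then yellow: press the blue knob straight down until its pointer stands at the red band on its scale, not past it, pause there a moment and let it come all the way back up; then do the same with the yellow knob. Press one corner at a time, keep off the mirror, do not lift the mount or shove it about, and leave the other things as they stand.

Things in the scene. Friction and masses are not known exactly. Their poses are not given: they have to be found in the camera images.
- mount: mirror mount lying face up, loose but heavy (3 kg): aluminium base 124 x 124 x 12 mm with two arms that carry white scales (tops 62 mm above the bench, lower than the knobs); over it a black tilt plate 114 x 114 mm. Origin: centre of the square base, on the bench. In its frame (mm, z up) the blue knob is at (-45, 45), the yellow knob (45, -45), the pivot (45, 45); blue pointer along -x, yellow along -y.
- pad_blue (a point): centre of the flat top of the blue thumb knob (24 mm across, top 22 mm above the black tilt plate and 76 mm above the bench at rest), the place to press. The knob is 90 mm from its corner's tilt axis, which is level and runs through the pivot and the yellow knob: pressing the middle of one knob straight down moves that corner alone.
- tip_blue (a point): end of the thin red-tipped pointer that sticks out of the plate's side by the blue knob, 145 mm from the same tilt axis, so it sinks 1.6 times as far as the knob. 49 mm above the bench at rest; it moves down in front of an upright white scale with black ticks every 5 mm.
- mark_blue (a point): centre of the red marker band (8 mm high, white centre line) on the white scale by the blue knob, in front of which the pointer end must come; its z is up. Set at 12 to 26 mm below the pointer's rest height; it stays where it is set. Tilt needed (rad): rest height of the pointer end minus this height, over 145 mm.
- corner_blue (a joint): tilt of the blue corner, rad: 0 at rest against its stop, grows as the blue knob is pressed down, stop at 0.235. A spring always pushes it back to 0: about 3 N on the knob starts it moving, then about 40 N per rad more (6 to 10 N at the band).
- pad_yellow (a point): centre of the flat top of the yellow thumb knob (24 mm across, top 22 mm above the black tilt plate and 76 mm above the bench at rest), the place to press. The knob is 90 mm from its corner's tilt axis, which is level and runs through the pivot and the blue knob: pressing the middle of one knob straight down moves that corner alone.
- tip_yellow (a point): end of the thin red-tipped pointer that sticks out of the plate's side by the yellow knob, 145 mm from the same tilt axis, so it sinks 1.6 times as far as the knob. 49 mm above the bench at rest; it moves down in front of an upright white scale with black ticks every 5 mm.
- mark_yellow (a point): centre of the red marker band (8 mm high, white centre line) on the white scale by the yellow knob, in front of which the pointer end must come; its z is up. Set at 12 to 26 mm below the pointer's rest height; it stays where it is set. Tilt needed (rad): rest height of the pointer end minus this height, over 145 mm.
- corner_yellow (a joint): tilt of the yellow corner, rad: 0 at rest against its stop, grows as the yellow knob is pressed down, stop at 0.235. A spring always pushes it back to 0: about 3 N on the knob starts it moving, then about 40 N per rad more (6 to 10 N at the band).
- mirror: round mirror, 60 mm across and 6 mm high, in the middle of the tilt plate, its top 16 mm lower than the knob tops; not to be touched. Origin: centre of its underside.
- wood_block: small hardwood block, 30 x 39 x 44 mm high; bystander. Origin: centre of its underside.
- squeeze_bottle: white squeeze bottle with red cap and bent spout, 60 mm across, 200 mm high; bystander. Origin: under its centre.
- vee_block: small grey steel vee block, 40 x 45 x 34 mm high; bystander. Origin: centre of its underside.

How it is judged:
By the outcome, as a careful person would: the job done as asked, in the order asked, and still so for the second after the job is handed in, with the robot touching nothing.
It also fails if it takes over 40 s, if anything falls off the work surface, if the arm or the gripper's body presses on something with over 40 N, if the wrist force passes 120 N, or if a joint passes its speed limit or range.

ROBOT

A 6-joint arm with a two-finger parallel gripper is mounted at the origin on the work surface; the furniture and walls round the work are solid. World frame = base frame: x ahead of the robot, y to its left, z up, the work surface at z = 0. Lengths are in mm, angles in rad, forces in N, time in s.
With the tool pointing down it reaches from about 400 to 925 mm from the base axis. Payload 12.5 kg.
Tool frame: the origin (TCP) lies on the centre line of the jaws, within the pads' length; the fingertips stand 8 mm ahead of it and the grasp point (between the pads) lies 11 mm behind it; z points along the fingers, x is the direction in which the jaws open and shut, and the axes are right-handed (so a half turn about z gives the same grasp; the last joint's range is limited). The gripper opens to 95 mm and grips with 3 to 60 N. Pads are 20 mm wide; open, the fingers measure 119 mm over their backs; the gripper's body (75 mm by 180 mm) begins 59 mm behind the grasp point.
Start: joints at [-1.275, 0.491, 1.559, -0, 1.092, -0.106], TCP at [244.446, -575.232, 222.661] pointing down, gripper open.
Joint ranges: [-3.1, 3.1], [-0.84, 2.19], [0.05, 2.79], [-1.13, 4.28], [0.06, 2.93], [-2.69, 2.69]. Speed limits (rad/s): [2.22, 2.22, 2.79, 3.14, 3.14, 3.14].

INTERFACE

Orientations are given as [roll, pitch, yaw] about the fixed x, y, z axes, in that order (R = Rz(yaw) Ry(pitch) Rx(roll)).
In Python, from cell import env gives the robot as it stands. The module is installed in compiled form; this text tells all that it offers.
- The arm moves only by the tool send_rows, never from a script. Its argument "moves" is a list that holds one entry, the list of rows, each a list of 6 numbers: the shift along the tool's x, y, z as a fraction of full scale, then the turn, a rotation vector about the tool's x, y, z as a fraction of full scale. A call has 1 to 12 rows; each row is the pose to reach, as a shift and turn from the pose commanded when the call began, along the tool's axes at that moment; what a row does not reach only later rows make up. Full scale, the value 1, is 0.3 m for a shift and 90 degrees for a turn. A row lasts 1/12 s, in which the tool goes at most 41.7 mm and 7.16 degrees, less where a joint would pass 70% of its speed; a pose out of reach is approached as far as the arm can. A call with a number of a shift or a turn outside -1 to 1 is refused whole. A call with a gripper value outside its range is refused whole. "grip" is the gripper's target within -1 to 1 (shut at 1, half-way at 0, fully open at -1), set as the call begins (left out, the last holds). The fingers move at their own pace and stop on an object; the grip force is fixed at half the most. Time passes only in rows, so rows that repeat a pose let the fingers close. It gives the time, the measured TCP pose, the force and the opening at its end, in the units of the state.
- env.state(): the state, without advancing time (a new reading comes with each control period).
- env.read_camera(name): name is "scene" or "top"; returns a dict with "image" (400x640x3 uint8, red, green, blue), "mtx" (3x3 intrinsics, pixels), "distortion" ([k1, k2, p1, p2, k3] as OpenCV has them; the pictures are not rectified), "T" (4x4, takes a point from camera to world coordinates). Camera axes: x right, y up, looking along -z (the intrinsics and any distortion apply to the point x, -y, -z); pixel columns grow to the right and rows downward; lengths in mm; the calibration is good to about 2 mm. A picture is of the moment at which its call begins. There is no depth.
- env.job_done(): hands the job in, once; it reports no verdict.
Trained networks look in the newest picture that a camera, given by its name, has taken for a name from the list of things; names that differ only in an ending like _2 or _b are one class to them, and where a whole thing is asked for, a point or a joint stands for the part that bears it (a point fixed in the world has none). Each returns a list of dicts, best first, with "confidence" (0 to 1); they miss things now and then, are a little off and sometimes report something else, mostly with a low value. They report only what shows in the picture. A call takes as long as a camera call.
- env.look_for(camera, thing): "xy" ([column, row] in pixels, amid what is visible of it).
- env.outline_of(camera, thing): "region" (400x640 bool, what is visible of it) and "xy" ([column, row] in pixels, amid what is visible of it).
The state is a dict: "t": time; "joints": joint angles; "qvel": joint speeds; "tau": joint torques, N m; "eef_pos": TCP position; "tcp_rot": TCP orientation; "ft_force": force on the tool from outside, world axes, zero at the start; "moment": the same for the moment, N m; "opening": opening from 0.0 (shut) to 1.0 (fully open).
Only numpy, scipy, OpenCV 4.12 (cv2) and the standard library are available. Lean on these libraries where they do the work, as an engineer would, in place of code of your own. Each camera call takes 0.05 s, during which the arm holds its last target. There are 200 camera calls.

## Working session

There is one attempt and no reset: what is moved stays moved. The work goes in short steps, Python scripts to look and compute and a tool call to move; the robot and the scene stay as the last step left them, time stands still between calls to the robot, and variables do not carry over. Pictures are saved under pics/ and viewed, about 8 in all and at most 12, crops included, and the job is handed in when it is done.

Besides the shell and the picture viewer there is one more tool, called after "Call:" as name(argument=value, ...), one argument or row to a line, values as JSON. send_rows: Moves the arm, as the interface text tells. Its arguments: {"type":"object","properties":{"moves":{"type":"array","items":{"type":"array","items":{"type":"array","items":{"type":"number"}}}},"grip":{"type":"number"}},"required":["moves"]}

```bash
mkdir -p pics; cat > h.py <<'E'
import numpy as np, cv2
from cell import env
def proj(c,P):
    T=np.linalg.inv(c["T"]); p=(T[:3,:3]@np.atleast_2d(P).T).T+T[:3,3]
    p=p*[1,-1,-1]
    return cv2.projectPoints(p.astype(float),np.zeros(3),np.zeros(3),np.array(c["mtx"],float),np.array(c["distortion"],float))[0].reshape(-1,2)
def ray(c,uv):
    n=cv2.undistortPoints(np.array(uv,float).reshape(-1,1,2),np.array(c["mtx"],float),np.array(c["distortion"],float)).reshape(-1,2)
    d=np.c_[n[:,0],-n[:,1],-np.ones(len(n))]@c["T"][:3,:3].T
    return c["T"][:3,3],d
def atz(c,uv,z):
    o,d=ray(c,uv); return o+d*((z-o[2])/d[:,2])[:,None]
E
python3 - <<'E'
from h import *
s=env.state(); print(s["t"],s["eef_pos"],s["tcp_rot"],s["ft_force"])
for n in("scene","top"):
    c=env.read_camera(n); cv2.imwrite(f"pics/{n}0.png",c["image"][:,:,::-1])
    print(n,c["T"][:3,3].round(),c["mtx"][0])
    for t,z in(("pad_blue",76),("pad_yellow",76),("tip_blue",49),("tip_yellow",49),("mark_blue",30),("mark_yellow",30),("mirror",60),("mount",20),("squeeze_bottle",100),("wood_block",22),("vee_block",17)):
        for r in env.look_for(n,t)[:2]: print(t,np.round(r["xy"],1),round(r["confidence"],2),atz(c,r["xy"],z).round(1))
E
```

```text
0.0 [ 244.3637592  -574.99556662  222.03403154] [-3.14146908e+00  1.12521996e-03 -1.16899000e+00] [-0.77381902  0.66756925  0.08693562]
scene [-538. -727.  667.] [480.67905331   0.         319.04973554]
pad_blue [312.  220.9] 0.75 [[ 392.9 -214.7   76. ]]
pad_yellow [312.3 223.8] 0.81 [[ 380.2 -222.5   76. ]]
tip_blue [310.7 223.7] 0.66 [[ 420.7 -195.5   49. ]]
tip_yellow [309.6 225.7] 0.85 [[ 410.1 -198.    49. ]]
mark_yellow [309.5 224.7] 0.67 [[ 443.9 -178.9   30. ]]
mirror [312.8 221.5] 0.75 [[ 416.3 -204.2   60. ]]
mount [309.3 230.7] 0.57 [[ 430.5 -185.4   20. ]]
squeeze_bottle [401.7 260. ] 0.65 [[ 292.6 -484.8  100. ]]
vee_block [372.6 259.8] 0.71 [[ 382.7 -386.5   17. ]]
top [ 345. -208.  957.] [399.09468466   0.         320.94365573]
pad_blue [319.7 201.5] 0.91 [[ 416.1 -198.8   76. ]]
pad_yellow [319.7 199.2] 0.6 [[ 421.2 -198.9   76. ]]
pad_yellow [319.8 202.9] 0.39 [[ 412.9 -199.    76. ]]
tip_blue [320.9 202.7] 0.82 [[ 415.4 -201.3   49. ]]
tip_yellow [319.1 199.4] 0.64 [[ 423.1 -197.3   49. ]]
mark_blue [401.2 221.2] 0.53 [[ 370.4 -386.2   30. ]]
mark_yellow [441.4 230.5] 0.17 [[ 347.2 -477.8   30. ]]
mirror [317.5 203.4] 0.62 [[ 413.2 -193.7   60. ]]
mount [321.1 203.2] 0.59 [[ 416.5 -201.5   20. ]]
squeeze_bottle [442.6 231.7] 0.64 [[ 344.4 -459.9  100. ]]
wood_block [222.  205.7] 0.58 [[415.   31.5  22. ]]
vee_block [443.1 228.5] 0.74 [[ 351.9 -485.8   17. ]]
vee_block [402.5 219.2] 0.7 [[ 375.4 -391.9   17. ]]
```

```bash
python3 - <<'E'
import cv2
a=cv2.imread("pics/top0.png");b=cv2.imread("pics/scene0.png")
cv2.imwrite("pics/a1.png",cv2.resize(a[130:280,200:420],None,fx=3.6,fy=3.6,interpolation=cv2.INTER_CUBIC))
cv2.imwrite("pics/b1.png",cv2.resize(b[150:310,220:440],None,fx=3.6,fy=3.6,interpolation=cv2.INTER_CUBIC))
E
```

```text
(no output)
```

View pics/a1.png

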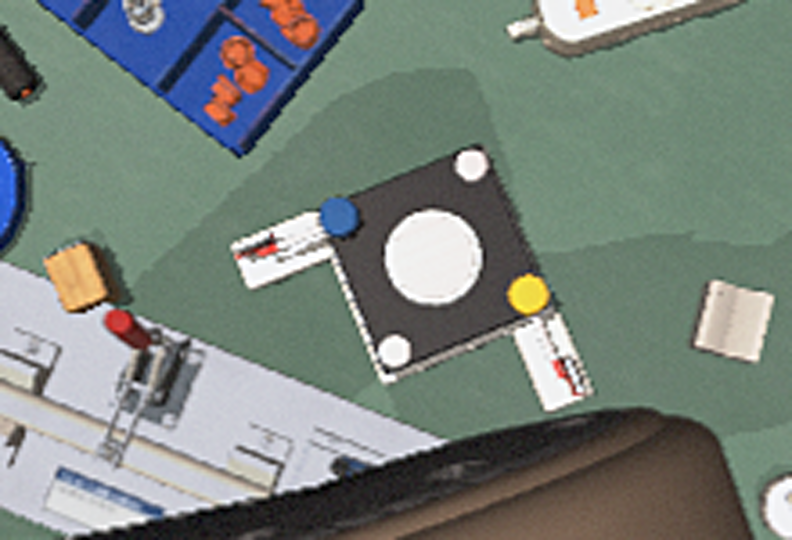

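View pics/b1.png

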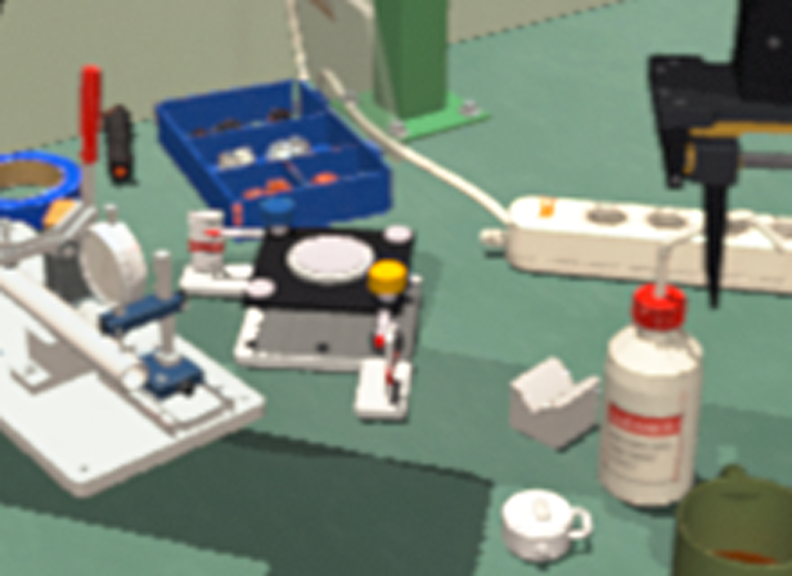

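```bash
cat > fit.py <<'E'
from h import *
from scipy.optimize import least_squares
obs=[];cams={}
for n in("scene","top"):
    c=env.read_camera(n);cams[n]=c;h=cv2.cvtColor(c["image"],cv2.COLOR_RGB2HSV)
    for nm,lo,hi,xy in(("y",(22,150,120),(32,255,255),(45,-45)),("b",(100,120,60),(115,255,255),(-45,45))):
        m=cv2.inRange(h,lo,hi); k,l,st,ce=cv2.connectedComponentsWithStats(m)
        p=np.array({"scene":{"y":(327,226),"b":(297,208)},"top":{"y":(347,212),"b":(294,190)}}[n][nm])
        i=min((i for i in range(1,k) if st[i,4]>15),key=lambda i:np.linalg.norm(ce[i]-p)); print(n,nm,ce[i].round(1),st[i])
        obs.append((n,xy,ce[i]))
    # mirror
def M(q,P):
    P=np.atleast_2d(np.array(P,float)); ca,sa=np.cos(q[2]),np.sin(q[2])
    return np.c_[q[0]+ca*P[:,0]-sa*P[:,1],q[1]+sa*P[:,0]+ca*P[:,1],P[:,2]]
zk=73
def f(q): return np.concatenate([(proj(cams[n],M(q,(*xy,76 if n=="top" else 69)))[0]-o) for n,xy,o in obs])
r=least_squares(f,[415,-200,-1.3]); q=r.x; print("pose",q.round(3),r.fun.round(1))
np.save("q.npy",q); print("blue",M(q,(-45,45,76)),"yellow",M(q,(45,-45,76)))
for n in cams:
    c=cams[n]; im=c["image"][:,:,::-1].copy()
    s=proj(c,M(q,[(-100,45,49),(45,-100,49),(-100,45,30),(45,-100,30)])); print(n,s.round(1))
    ims=[]
    for p in (s[2],s[3]):
        x,y=int(p[0]),int(p[1])-5
        ims.append(cv2.resize(im[y-20:y+20,x-20:x+20],(390,390),interpolation=cv2.INTER_CUBIC))
    cv2.imwrite(f"pics/sc_{n}.png",np.hstack(ims))
cv2.imwrite("pics/sc.png",cv2.resize(np.vstack([cv2.imread("pics/sc_scene.png"),cv2.imread("pics/sc_top.png")]),(600,600)))
E
python3 fit.py
```

```text
scene y [327.1 224.8] [323 223   9   5  31]
scene b [296.1 193.2] [ 264  173   65   41 1570]
top y [346.2 211.4] [341 207  11  11  82]
top b [293.8 189.8] [289 185  11  11  96]
pose [ 423.799 -195.917   -1.225] [-0.8  1.4  1.3 14.4 -1.6 -1.7 -1.6 -3.4]
blue [[ 450.90028247 -138.33643239   76.        ]] yellow [[ 396.69790312 -253.49763277   76.        ]]
scene [[277.7 212.9]
 [323.5 244.4]
 [278.  219. ]
 [323.5 251. ]]
top [[270.6 196.3]
 [352.7 233.1]
 [271.7 197.1]
 [352.2 233.1]]
```

View pics/sc.png

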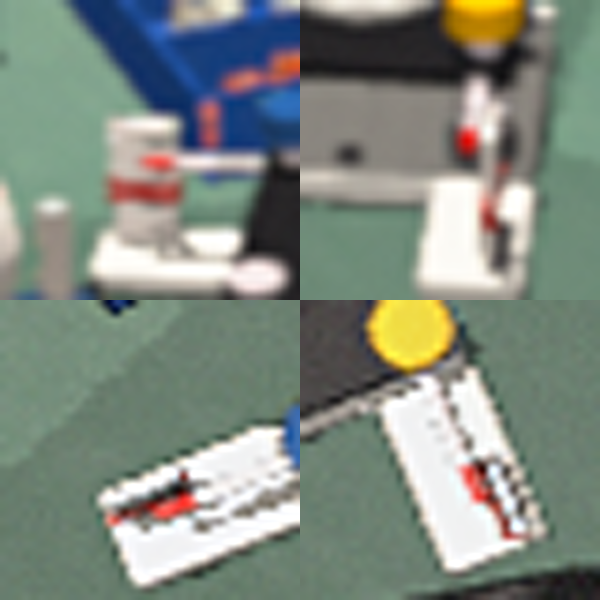

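```bash
python3 - <<'E'
s=open("fit.py").read()
s=s.replace('m=cv2.inRange(h,lo,hi);','m=cv2.inRange(h,lo,hi); p0={"scene":{"y":(327,226),"b":(297,208)},"top":{"y":(347,212),"b":(294,190)}}[n][nm]; k0=np.zeros_like(m); w=(7,4) if n=="scene" else (9,9); k0[p0[1]-w[1]:p0[1]+w[1]+1,p0[0]-w[0]:p0[0]+w[0]+1]=255; m&=k0;')
s=s[:s.index("for n in cams:")]+'''
c=cams["scene"]; im=c["image"][:,:,::-1]
def crop(c,p,w,sc):
    x,y=int(p[0]),int(p[1]); return cv2.resize(c["image"][y-w:y+w,x-w:x+w,::-1],None,fx=sc,fy=sc,interpolation=cv2.INTER_LANCZOS4),(x-w,y-w)
out=[]
for side in "by":
    tip=(-100,45) if side=="b" else (45,-100)
    a,o=crop(c,proj(c,M(q,(*tip,38)))[0],15,13); b=a.copy()
    for z in range(10,65,5):
        for t,col in((0,(0,255,0)),(6,(255,0,255))):
            L=[]
            for e in((-90,-113)):
                P=(e,45+t,z) if side=="b" else (45+t,e,z); L.append(P)
            pp=((proj(c,M(q,L))-o+.5)*13).astype(int); cv2.line(b,pp[0],pp[1],col,2 if z%10==0 else 1)
    out.append(np.hstack([a,b]))
cv2.imwrite("pics/zoom.png",np.vstack(out)[:, :]) ; print(np.vstack(out).shape)
'''
open("fit2.py","w").write(s)
E
python3 fit2.py
```

```text
scene y [327.1 224.8] [323 223   9   5  32]
scene b [297.3 208.1] [290 204  15   9 124]
top y [346.2 211.4] [341 207  11  10  82]
top b [293.8 189.8] [289 185  11  11  95]
pose [ 419.408 -198.983   -1.194] [ 0.1  2.1 -0.3  0.6  0.1 -0.5 -0.6 -0.6]
blue [[ 444.68525829 -140.57900632   76.        ]] yellow [[ 394.13036395 -257.38740781   76.        ]]
(780, 780, 3)
```

View pics/zoom.png

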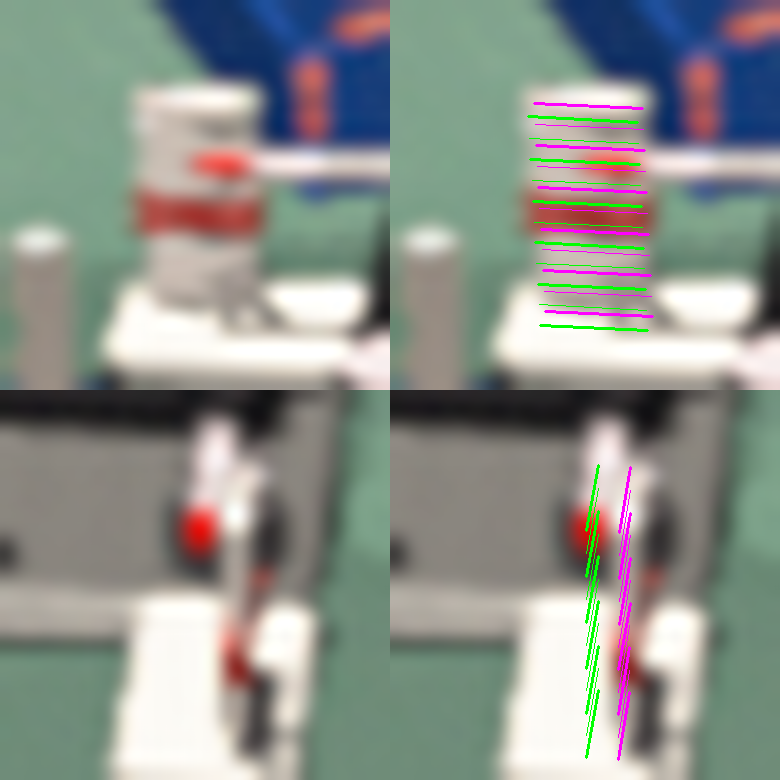

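```bash
cat > red.py <<'E'
from h import *
q=np.load("q.npy")
def M(P):
    P=np.atleast_2d(np.array(P,float)); ca,sa=np.cos(q[2]),np.sin(q[2])
    return np.c_[q[0]+ca*P[:,0]-sa*P[:,1],q[1]+sa*P[:,0]+ca*P[:,1],P[:,2]]
c=env.read_camera("scene"); im=c["image"].astype(int); R=im[:,:,0]-np.maximum(im[:,:,1],im[:,:,2])
def show(P,w=9,h=10):
    x,y=proj(c,M(P))[0].round().astype(int); print("cols",x-w,"..",x+w)
    for r in range(y-h,y+h+1): print(r,*("%4d"%v for v in R[r,x-w:x+w+1]))
E
python3 - <<'E'
from red import *
show((-102,48,40),8,7); show((48,-105,38),6,13)
for P in [(-100,45,49),(-96,45,49),(-102,50,30),(-102,50,35),(-102,50,40),(45,-100,49),(45,-96,49),(50,-115,30),(53,-115,30),(50,-115,35),(50,-115,40),(53,-89,30),(53,-89,35),(53,-89,40)]: print(P,proj(c,M(P))[0].round(2))
E
```

```text
cols 269 .. 285
210  -35  -35  -29   -5   13   15   14   14   13   12   11    6   -1  -44  -90  -31   59
211  -34  -35  -29   -8   10   12   12   11   10    8    8    5   -5  -54  -93  -33   62
212  -35  -35  -32  -13    6   12   11   10    8    9    8    8   -1  -39  -70  -46   15
213  -37  -37  -33  -15    6   13   12   19   38   55   55   44   24    0   -8  -14  -19
214  -37  -37  -33  -15    5   11   15   44  110  147  153  118   54   19   14   12    9
215  -36  -37  -33   -9   10   11   12   27   56   82   95   78   40   12    9   11    6
216  -36  -37  -26   12   36   27   19   20   19   17   20   24   20   -2  -23  -24  -51
217  -36  -36  -19   32   81   80   72   68   60   53   56   57   51    6  -34  -39  -37
218  -36  -37  -23   30   89   99  100  107  108  102  101  100   76    8  -33  -40  -37
219  -37  -36  -23   22   73   82   69   73   79   86   85   88   63    4  -32  -36  -35
220  -37  -37  -35  -18   11   20   17   16   15   18   25   32   16  -19  -34  -33  -31
221  -36  -35  -36  -28   -4   10   12    9    9    8   11   11    2  -22  -33  -32  -31
222  -34  -33  -
[... 1856 characters left out ...]
0    3    2    2    2    2    2    4   10    8    5    4    6    3
261    3    1    1    1    1    2    3    6    7    5    5    6    5
262    4    3    2    2    2    3    2    6    7    4    6    6    5
263    6    4    5    4    5    5    4    5    4    7    6    7    5
(-100, 45, 49) [277.07 214.3 ]
(-96, 45, 49) [278.53 214.37]
(-102, 50, 30) [277.  219.5]
(-102, 50, 35) [276.92 217.9 ]
(-102, 50, 40) [276.84 216.3 ]
(45, -100, 49) [325.16 245.36]
(45, -96, 49) [325.31 244.49]
(50, -115, 30) [326.61 255.46]
(53, -115, 30) [327.85 255.53]
(50, -115, 35) [326.62 253.71]
(50, -115, 40) [326.63 251.96]
(53, -89, 30) [328.81 249.74]
(53, -89, 35) [328.82 248.01]
(53, -89, 40) [328.83 246.28]
```

```bash
cat > mv.py <<'E'
from h import *
from scipy.spatial.transform import Rotation as Rn
import sys
s=env.state(); R=Rn.from_euler("xyz",s["tcp_rot"]).as_matrix(); p=np.array(s["eef_pos"])
print("t",round(s["t"],2),"pos",p.round(2),"rot",np.round(s["tcp_rot"],4),"F",np.round(s["ft_force"],2),"open",round(s["opening"],2))
q=np.load("q.npy")
for a in sys.argv[1:]:
    g=np.array(eval(a),float); print(a,"->",(R.T@(g-p)/300).round(4))
E
python3 mv.py "(244,-575,290)" "(444.7,-140.6,290)" "(444.7,-140.6,110)"
```

```text
t 1.45 pos [ 244.47 -575.21  222.64] rot [-3.1416 -0.     -1.169 ] F [ 0.13 -0.44 -0.8 ] open 1.0
(244,-575,290) -> [-0.0012  0.0012 -0.2245]
(444.7,-140.6,290) -> [-1.0723 -1.1808 -0.2246]
(444.7,-140.6,110) -> [-1.0723 -1.1808  0.3754]
```

Call:
send_rows(
  moves=[
    [[0,0,-0.12,0,0,0],[0,0,-0.225,0,0,0],[-0.09,-0.1,-0.225,0,0,0.016],[-0.18,-0.2,-0.225,0,0,0.016],[-0.27,-0.3,-0.225,0,0,0.016],[-0.36,-0.4,-0.225,0,0,0.016],[-0.45,-0.5,-0.225,0,0,0.016],[-0.54,-0.59,-0.225,0,0,0.016],[-0.63,-0.69,-0.225,0,0,0.016],[-0.72,-0.79,-0.225,0,0,0.016],[-0.8,-0.88,-0.225,0,0,0.016],[-0.8,-0.88,-0.225,0,0,0.016]],
  ],
  grip=1,
)

```text
t: 2.45
eef_pos: [395.0, -246.5, 290.5]
tcp_rot: [-3.141, 0.0, -1.19]
ft_force: [0.2, -1.4, -0.1]
opening: 0.219
```

```bash
python3 mv.py "(444.7,-140.6,290)" "(444.7,-140.6,110)"
```

```text
t 2.45 pos [ 394.97 -246.54  290.52] rot [-3.1406e+00  3.0000e-04 -1.1902e+00] F [ 0.21 -1.43 -0.08] open 0.22
(444.7,-140.6,290) -> [-0.2663 -0.2851  0.0021]
(444.7,-140.6,110) -> [-0.2661 -0.2845  0.6021]
```

Call:
send_rows(
  moves=[
    [[-0.09,-0.095,0,0,0,0],[-0.18,-0.19,0,0,0,0],[-0.266,-0.285,0,0,0,0],[-0.266,-0.285,0.12,0,0,0],[-0.266,-0.285,0.24,0,0,0],[-0.266,-0.285,0.36,0,0,0],[-0.266,-0.285,0.45,0,0,0],[-0.266,-0.285,0.53,0,0,0],[-0.266,-0.285,0.58,0,0,0],[-0.266,-0.285,0.6,0,0,0],[-0.266,-0.285,0.6,0,0,0],[-0.266,-0.285,0.6,0,0,0]],
  ],
)

```text
t: 3.45
eef_pos: [444.0, -145.8, 110.6]
tcp_rot: [-3.141, -0.0, -1.194]
ft_force: [0.3, -0.5, 0.3]
opening: 0.002
```

```bash
python3 mv.py "(444.7,-140.6,87)"; python3 - <<'E'
import cv2,numpy as np
from h import *
o=[]
for n,(x,y) in(("top",(305,195)),("scene",(300,215))):
    c=env.read_camera(n); o.append(cv2.resize(c["image"][y-40:y+40,x-50:x+50,::-1],None,fx=4,fy=4,interpolation=cv2.INTER_CUBIC))
    print(n, proj(c,[env.state()["eef_pos"]+np.array([0,0,-8])]))
cv2.imwrite("pics/ab.png",np.hstack(o))
E
```

```text
t 3.45 pos [ 443.99 -145.79  110.61] rot [-3.1414e+00 -4.0000e-04 -1.1943e+00] F [ 0.3  -0.51  0.29] open 0.0
(444.7,-140.6,87) -> [-0.0153 -0.0086  0.0787]
top [[294.68943544 187.95581183]]
scene [[298.2311779  197.74430892]]
```

View pics/ab.png

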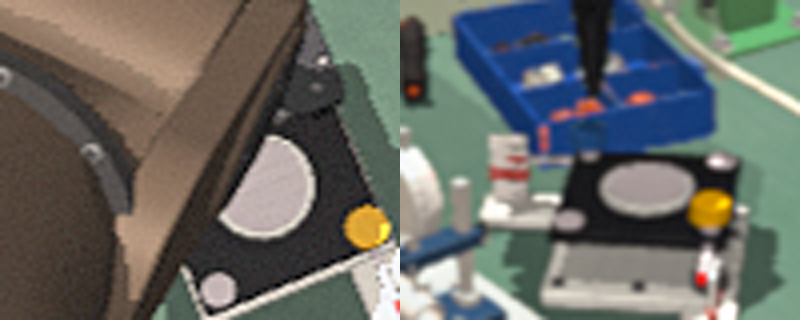

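Call:
send_rows(
  moves=[
    [[-0.015,-0.0085,0.02,0,0,0],[-0.015,-0.0085,0.05,0,0,0],[-0.015,-0.0085,0.07,0,0,0],[-0.015,-0.0085,0.076,0,0,0],[-0.015,-0.0085,0.076,0,0,0],[-0.015,-0.0085,0.076,0,0,0]],
  ],
)

```text
t: 4.05
eef_pos: [444.4, -140.4, 87.1]
tcp_rot: [3.141, 0.0, -1.194]
ft_force: [-0.5, 0.0, 0.1]
opening: 0.005
```

```bash
python3 mv.py "(444.7,-140.6,84)" "(444.7,-140.6,80)"
```

```text
t 4.05 pos [ 444.43 -140.35   87.14] rot [ 3.1413e+00  2.0000e-04 -1.1941e+00] F [-0.53  0.    0.06] open 0.01
(444.7,-140.6,84) -> [ 0.0011 -0.0006  0.0105]
(444.7,-140.6,80) -> [ 0.0011 -0.0006  0.0238]
```

Call:
send_rows(
  moves=[
    [[0,0,0.008,0,0,0],[0,0,0.014,0,0,0],[0,0,0.019,0,0,0],[0,0,0.024,0,0,0],[0,0,0.024,0,0,0],[0,0,0.024,0,0,0]],
  ],
)

```text
t: 4.55
eef_pos: [444.2, -140.0, 80.1]
tcp_rot: [3.141, 0.001, -1.194]
ft_force: [-0.2, 4.8, 4.8]
opening: 0.006
```

```bash
python3 mv.py; python3 - <<'E'
from red import *
show((-102,48,40),8,7)
E
```

```text
t 4.55 pos [ 444.19 -139.97   80.13] rot [ 3.1413e+00  6.0000e-04 -1.1942e+00] F [-0.22  4.83  4.78] open 0.01
cols 269 .. 285
210  -29  -30  -24   -1   12   14   14   15   13   12   12    7    0  -49  -88  -30   58
211  -29  -30  -23   -4    9   13   14   12   11   11   10    7   -4  -52  -90  -29   64
212  -29  -29  -27   -7    8   13   12   11   10   10   10   10    3  -41  -87  -47   22
213  -31  -32  -26  -11    7   13   12   11   11   10   11   11    4  -26  -72  -85  -73
214  -30  -31  -28  -10    6   11   11   11   12   13   15   15    4  -14  -49  -91 -125
215  -30  -32  -26   -3   12   12   10   16   31   44   46   42   24   -1  -13  -42  -71
216  -31  -32  -19   18   36   26   20   36   68   90   93   81   45   10    4    5    0
217  -32  -32  -14   39   77   75   72   79   90   84   83   87   59    8  -11  -11   -9
218  -30  -31  -16   35   88   97   97  107  106   99   97   99   75   13  -26  -31  -29
219  -31  -31  -16   27   75   81   71   71   78   82   82   86   66   12  -27  -33  -32
220  -32  -31  -30  -11   13   20   17   15   14   18   25   31   20  -14  -32  -33  -30
221  -33  -31  -32  -24   -2   10   11    9    9    9   11   12    2  -21  -32  -31  -30
222  -33  -31  -29  -19   -1   13   14   12   12   12   12   10    3  -18  -31  -33  -32
223  -32  -28  -19   -9    3   12   13   13   12   11   10   11    7   -6  -17  -21  -23
224  -33  -24   -6    4    9   12   13   13   12   10   10   10    8    3    2    1   -1
```

Call:
send_rows(
  moves=[
    [[-0.005,0,0.003,0,0,0],[-0.006,0,0.006,0,0,0],[-0.007,0,0.009,0,0,0],[-0.008,0,0.012,0,0,0],[-0.008,0,0.012,0,0,0]],
  ],
)

```text
t: 5.02
eef_pos: [443.9, -138.4, 76.5]
tcp_rot: [-3.141, -0.001, -1.194]
ft_force: [0.5, -2.9, 5.0]
opening: 0.003
```

```bash
python3 mv.py; python3 - <<'E'
from red import *
show((-102,48,36),8,6)
E
```

```text
t 5.02 pos [ 443.9  -138.41   76.55] rot [-3.1410e+00 -9.0000e-04 -1.1941e+00] F [ 0.52 -2.92  4.98] open 0.0
cols 269 .. 285
212  -30  -30  -26   -8    7   12   13   12   11   10   11   10    2  -42  -84  -47   23
213  -31  -31  -27   -9    7   14   13   12   10   11   12   13    6  -24  -71  -83  -71
214  -31  -32  -27  -10    7   12   12   11   10    8    9    9   -1  -18  -50  -92 -128
215  -30  -33  -27   -8    9   11   11   10   10    7    7    8   -1  -20  -28  -70 -117
216  -32  -32  -22    8   28   23   19   19   16   16   19   18   14   -4  -19  -30  -62
217  -32  -31  -14   36   75   74   68   68   64   63   68   66   54   24    5    5    4
218  -31  -32  -17   35   90   98   99  110  117  117  116  108   70   24    5    5    6
219  -31  -29  -18   27   76   81   71   73   84   91   89   89   64   14  -19  -23  -21
220  -32  -31  -29  -12   14   20   16   15   15   17   24   31   19  -14  -33  -33  -31
221  -30  -31  -32  -23   -1   10   11   10    8    9   10   11    2  -22  -34  -32  -31
222  -32  -30  -30  -19    0   11   14   12   11   12   12   10    4  -18  -31  -33  -31
223  -33  -29  -19   -9    4   13   13   14   12   12    9   11    8   -7  -18  -21  -23
224  -32  -24   -7    3    8   12   13   12   11   11   10    9    9    3    2    1    0
```

Call:
send_rows(
  moves=[
    [[0.001,0,0.001,0,0,0],[0.001,0,0.002,0,0,0],[0.001,0,0.003,0,0,0],[0.001,0,0.003,0,0,0]],
  ],
)

```text
t: 5.4
eef_pos: [443.7, -138.3, 75.6]
tcp_rot: [-3.142, 0.0, -1.194]
ft_force: [-0.6, -0.1, 6.0]
opening: 0.001
```

```bash
python3 mv.py; python3 - <<'E'
from red import *
show((-102,48,36),8,4)
im=c["image"][:,:,::-1]; x,y=278,216
cv2.imwrite("pics/bp.png",cv2.resize(im[y-14:y+14,x-18:x+18],None,fx=20,fy=20,interpolation=cv2.INTER_LANCZOS4))
for z in (36,35,34,33,32): print(z,proj(c,M([(-88,45,49-(49-z)*133/145),(-96,45,z),(-102,50,z)])).round(2).tolist())
E
```

```text
t 5.4 pos [ 443.67 -138.32   75.64] rot [-3.1416  0.     -1.1943] F [-0.55 -0.08  5.99] open 0.0
cols 269 .. 285
214  -31  -32  -27   -9    6   13   12   11   10    9    9    8    0  -18  -50  -93 -126
215  -30  -31  -27   -7    9   12   12   10   11    9    7    8    1  -19  -29  -69 -119
216  -32  -32  -23    9   28   23   19   18   15   13   16   17   13   -7  -23  -34  -71
217  -31  -31  -14   36   75   74   68   70   62   57   58   59   50   24   -2   -4   -3
218  -31  -32  -14   35   89   98   99  111  124  129  128  115   69   24    8    9   10
219  -31  -31  -17   27   76   81   70   73   87  104  106  101   64   16   -8   -9   -7
220  -33  -32  -30  -12   15   21   17   15   15   18   26   31   19  -14  -30  -29  -28
221  -31  -31  -33  -23   -2    9   12   10    9    8    9   11    2  -21  -32  -32  -31
222  -32  -31  -29  -18    0   12   13   13   13   11   11   11    3  -18  -31  -32  -31
36 [[281.62, 218.36], [278.74, 218.56], [276.9, 217.58]]
35 [[281.63, 218.65], [278.75, 218.88], [276.92, 217.9]]
34 [[281.64, 218.95], [278.77, 219.21], [276.94, 218.22]]
33 [[281.66, 219.24], [278.78, 219.53], [276.95, 218.54]]
32 [[281.67, 219.54], [278.8, 219.85], [276.97, 218.86]]
```

View pics/bp.png

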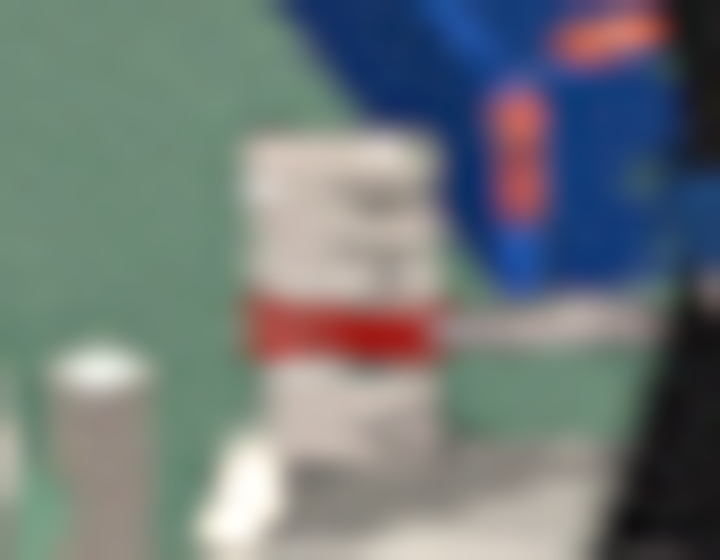

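Call:
send_rows(
  moves=[
    [[0,0,0.0012,0,0,0],[0,0,0.0025,0,0,0],[0,0,0.0025,0,0,0],[0,0,0.0025,0,0,0],[0,0,0.0025,0,0,0],[0,0,0.0025,0,0,0],[0,0,0.0025,0,0,0],[0,0,0.0025,0,0,0],[0,0,0.0025,0,0,0],[0,0,0.0025,0,0,0]],
  ],
)

```text
t: 6.28
eef_pos: [443.6, -138.2, 75.0]
tcp_rot: [3.142, 0.0, -1.194]
ft_force: [1.6, 0.2, 5.6]
opening: 0.005
```

```bash
python3 mv.py; python3 - <<'E'
from red import *
show((-102,48,36),8,4)
E
```

```text
t 6.28 pos [ 443.61 -138.22   74.95] rot [ 3.1416e+00  2.0000e-04 -1.1942e+00] F [1.62 0.16 5.57] open 0.01
cols 269 .. 285
214  -31  -32  -27  -10    7   12   13   12    9    9    9    9    0  -18  -51  -92 -126
215  -30  -32  -27   -6    9   11   11   10   10    9    7    7   -1  -20  -28  -71 -120
216  -31  -33  -23    8   29   23   19   19   15   15   15   17   13   -8  -27  -37  -80
217  -32  -31  -15   36   74   74   69   67   59   52   56   58   48   16  -11  -13  -20
218  -30  -32  -17   35   90   98   99  109  116  120  120  110   66   22    6    6    9
219  -31  -31  -18   27   77   81   71   75   91  109  110  101   61   15   -2   -2    0
220  -31  -31  -30  -13   13   21   17   14   17   20   28   33   18  -14  -26  -26  -25
221  -32  -32  -33  -23   -1    9   11    9    9    8   11   11    2  -21  -33  -33  -32
222  -32  -31  -29  -19    0   11   13   13   13   12   11   10    3  -18  -31  -32  -32
```

Call:
send_rows(
  moves=[
    [[0,0,0,0,0,0],[0,0,0,0,0,0],[0,0,0,0,0,0],[0.002,0,-0.01,0,0,0],[0.005,0,-0.02,0,0,0],[0.007,0,-0.03,0,0,0],[0.007,0,-0.05,0,0,0],[0.007,0,-0.08,0,0,0],[0.007,0,-0.12,0,0,0],[0.007,0,-0.12,0,0,0]],
  ],
)

```text
t: 7.17
eef_pos: [444.9, -140.5, 112.8]
tcp_rot: [-3.14, -0.002, -1.194]
ft_force: [0.1, 0.5, 1.1]
opening: 0.003
```

```bash
python3 mv.py "(394.1,-257.4,111)" "(394.1,-257.4,87)"; python3 - <<'E'
from red import *
show((-102,48,43),8,6)
c=env.read_camera("top");cv2.imwrite("pics/t2.png",c["image"][:,:,::-1])
E
```

```text
t 7.17 pos [ 444.9  -140.51  112.78] rot [-3.1401e+00 -1.7000e-03 -1.1941e+00] F [0.11 0.54 1.07] open 0.0
(394.1,-257.4,111) -> [0.3    0.3008 0.006 ]
(394.1,-257.4,87) -> [0.2999 0.3009 0.086 ]
cols 269 .. 285
210  -30  -30  -23   -1   12   15   16   14   14   12   12    8    0  -47  -88  -31   58
211  -28  -30  -23   -5   10   12   11   12   11   10   10    7   -4  -51  -92  -31   62
212  -29  -31  -26   -8    8   12   12   11   10    9    9    8    1  -43  -84  -51   18
213  -30  -32  -28  -10    7   13   12   17   19   21   22   20   12  -17  -39  -44  -40
214  -32  -31  -28  -10    6   12   14   28   54   71   75   64   39   12    8    6    0
215  -30  -31  -26   -4   12   12   13   24   42   53   63   57   34    8    5    8    1
216  -31  -32  -20   20   38   27   20   21   21   20   23   24   18   -3  -21  -23  -53
217  -32  -32  -14   39   81   79   71   66   59   53   54   55   49   10  -29  -34  -39
218  -29  -31  -16   35   90   99   99  107  108  103   98   96   78   17  -28  -33  -32
219  -32  -31  -18   27   76   80   70   71   82   88   86   86   66   13  -27  -32  -30
220  -31  -31  -29  -11   12   21   16   15   16   18   25   32   19  -13  -32  -33  -30
221  -31  -30  -32  -22   -2   10   11    9    9    8   11   12    2  -21  -32  -31  -31
222  -32  -31  -29  -18    0   12   14   12   12   11   11   10    3  -17  -30  -31  -30
```

Call:
send_rows(
  moves=[
    [[0.08,0.08,0,0,0,0],[0.16,0.16,0,0,0,0],[0.24,0.24,0,0,0,0],[0.3,0.3,0,0,0,0],[0.3,0.3,0.03,0,0,0],[0.3,0.3,0.06,0,0,0],[0.3,0.3,0.08,0,0,0],[0.3,0.3,0.083,0,0,0],[0.3,0.3,0.083,0,0,0],[0.3,0.3,0.083,0,0,0]],
  ],
)

```text
t: 8.1
eef_pos: [394.2, -256.4, 85.9]
tcp_rot: [3.141, 0.0, -1.193]
ft_force: [-1.0, -0.4, 0.6]
opening: 0.007
```

```bash
python3 mv.py "(394.1,-257.4,84)" "(394.1,-257.4,80)"; python3 - <<'E'
from red import *
show((48,-105,38),6,13)
o=[cv2.resize(c["image"][190:270,285:365,::-1],None,fx=5,fy=5,interpolation=cv2.INTER_CUBIC)]
c=env.read_camera("top"); o.append(cv2.resize(c["image"][170:250,300:380,::-1],None,fx=5,fy=5,interpolation=cv2.INTER_CUBIC))
cv2.imwrite("pics/yp.png",np.hstack(o))
E
```

```text
t 8.1 pos [ 394.18 -256.37   85.89] rot [ 3.1414e+00  4.0000e-04 -1.1928e+00] F [-0.98 -0.36  0.63] open 0.01
(394.1,-257.4,84) -> [0.0031 0.0015 0.0063]
(394.1,-257.4,80) -> [0.0031 0.0015 0.0196]
cols 320 .. 332
237    3    1    3    2    4    8   12    9    6    4    4    4    4
238    3    3    4    6    6   11   14   12    8    7    7    5    4
239    4    4    4    4    8   12   15   15   10    7    6    5    4
240    3    4    4    5    6   10   13   13   11    8    6    5    4
241    5    3    3    5    7   11   14   11   11   10    7    6    5
242    4    4    2    3   15   26   24   11    9    8    7    5    4
243    5    4    2    8   49   87   59   13    8    8    7    4    4
244    5    4    1   14   79  133   72   16    9    7    5    4    4
245    4    4    1   13   78  123   62   14   11    7    3    3    4
246    5    6    1    7   45   71   33    9   10    7    4    3    4
247    6    5    5    4    8   13    7    8   10   11   11    5    5
248    7    6    6    5    4    2    4    9   14   23   22    9    7
249    5    4    7    6    7    5    4    9   15   26   21
[... 276 characters left out ...]
    6    6
254    2    6    7    6    5    7   36   94   99   47    8    5    6
255    2    6    5    6    5    8   38  100  115   59    9    4    5
256    3    6    6    6    5    8   27   62   66   44    8    3    4
257    4    6    6    5    7    6    9   16   18   12    4    4    5
258    5    6    6    7    6    6    4    9    9    5    3    4    5
259    6    6    7    6    6    6    5    9   11    7    4    4    5
260    6    6    6    5    6    6    6    8    9    6    5    5    4
261    6    7    6    6    7    6    6    7    6    4    5    6    3
262    6    7    7    7    7    7    7    7    8    6    7    7    3
263    8    8    8    7    8    7    8    8    7    8    9    7    3
```

View pics/yp.png

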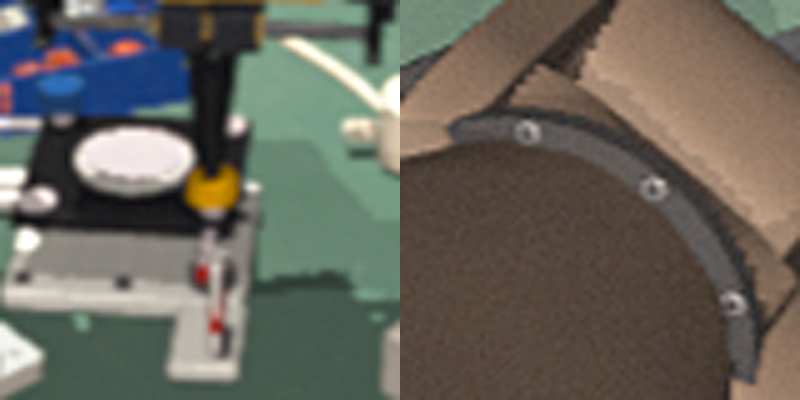

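Call:
send_rows(
  moves=[
    [[0.003,0.001,0,0,0,0],[0.003,0.001,0.004,0,0,0],[0.003,0.003,0.009,0,0,0],[0.003,0.004,0.014,0,0,0],[0.003,0.005,0.02,0,0,0],[0.003,0.007,0.026,0,0,0],[0.003,0.007,0.029,0,0,0],[0.003,0.007,0.029,0,0,0],[0.003,0.007,0.029,0,0,0]],
  ],
)

```text
t: 8.95
eef_pos: [392.2, -259.0, 77.4]
tcp_rot: [3.142, -0.0, -1.194]
ft_force: [-1.6, 0.1, 6.4]
opening: 0.005
```

```bash
python3 mv.py; python3 - <<'E'
from red import *
show((48,-105,38),6,10)
E
```

```text
t 8.95 pos [ 392.15 -258.97   77.4 ] rot [ 3.1416e+00 -5.0000e-04 -1.1942e+00] F [-1.55  0.08  6.43] open 0.0
cols 320 .. 332
240    3    4    4    6    7   11   13   12   10    9    7    4    5
241    3    4    3    4    7    8   11   12   12    9    7    6    4
242    4    3    4    4    7   11   14   13   11    8    5    5    6
243    5    4    3    4    7   12   12   11    9    9    6    4    4
244    5    5    3    3    5   10   11   11   11    8    5    4    4
245    3    4    2    3   15   25   20   13   11    7    3    4    4
246    4    4    1    8   46   81   60   16    8    7    3    3    5
247    6    6    4    9   66  126   78   15    8   10   11    5    6
248    6    5    4    9   52  115   72   13    9   23   22    9    7
249    6    7    5   10   38   68   45   12   14   27   20    7    6
250    6    7    6    7   11   16   12   10   18   29   18    6    5
251    7    7    7    6    4    4    8   17   25   37   18    7    5
252    5    7    7    6    4    7   19   34   43   47   18    5    5
253    4    5    7    7    4    7   35   62   61   44   13    6    7
254    0    8    7    7    4    6   46  103   99   47    9    5    6
255    1    6    6    6    4    7   46  112  116   57    8    4    4
256    3    6    5    6    5    7   31   64   64   44    8    4    4
257    4    6    7    5    6    5    9   15   17   11    3    4    5
258    7    7    6    6    7    5    4    8   10    5    3    5    6
259    6    7    6    6    7    6    6    9   11    7    3    5    4
260    5    6    6    6    6    6    6    8    8    7    4    5    2
```

Call:
send_rows(
  moves=[
    [[0,0.001,0.003,0,0,0],[0,0.002,0.006,0,0,0],[0,0.003,0.009,0,0,0],[0,0.003,0.011,0,0,0],[0,0.003,0.011,0,0,0],[0,0.003,0.011,0,0,0]],
  ],
)

```text
t: 9.5
eef_pos: [391.5, -259.3, 74.2]
tcp_rot: [-3.141, -0.001, -1.194]
ft_force: [-1.2, -0.0, 7.6]
opening: 0.005
```

```bash
python3 mv.py; python3 - <<'E'
from red import *
show((48,-105,36),6,8)
cv2.imwrite("pics/yq.png",cv2.resize(c["image"][232:266,308:344,::-1],None,fx=17,fy=17,interpolation=cv2.INTER_LANCZOS4))
E
```

```text
t 9.5 pos [ 391.49 -259.33   74.19] rot [-3.1413e+00 -7.0000e-04 -1.1943e+00] F [-1.24 -0.02  7.55] open 0.01
cols 320 .. 332
243    6    5    4    3    6   11   14   12    9    7    5    5    5
244    4    5    4    2    5   11   14   13   11    7    3    2    3
245    5    4    3    3    5   10   12   13   12    7    4    3    5
246    5    5    3    2    7   13   14   11   11    6    3    2    4
247    6    6    5    5   21   42   36   13    8   11   12    5    6
248    5    5    5    8   44  100   79   17   10   22   23    8    5
249    7    6    5   11   54  120   83   16   12   25   20    9    6
250    5    7    6   11   50  106   71   17   16   28   18    7    5
251    6    6    6    9   30   59   46   20   25   37   18    6    5
252    7    7    6    5    7   13   26   32   42   48   18    6    4
253    3    6    7    6    2    4   35   61   60   43   13    5    6
254    2    6    7    6    4    8   45  103   99   47    9    5    7
255    2    6    6    5    4    8   45  112  115   58    9    4    5
256    3    6    5    5    5    8   31   65   65   43    8    4    5
257    4    7    6    6    5    6    9   15   16   12    4    5    4
258    5    5    6    7    6    4    5    9    9    5    2    4    5
259    7    6    6    6    7    6    6    9   10    6    5    4    5
```

View pics/yq.png

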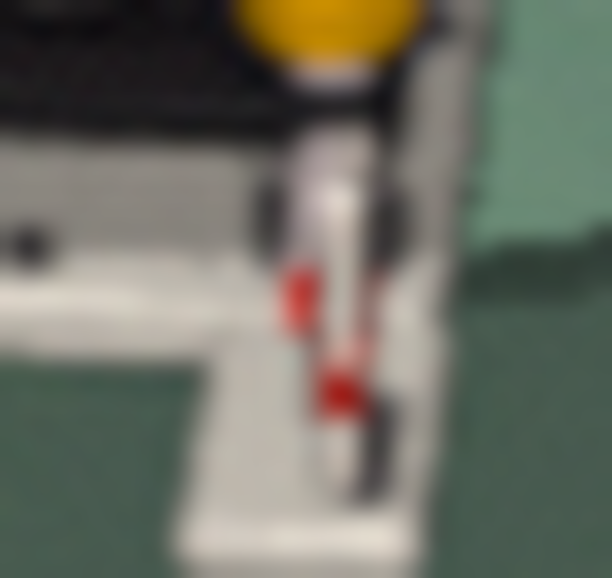

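Call:
send_rows(
  moves=[
    [[0,0,0.001,0,0,0],[0,0.001,0.002,0,0,0],[0,0.001,0.003,0,0,0],[0,0.001,0.004,0,0,0],[0,0.001,0.004,0,0,0],[0,0.001,0.004,0,0,0],[0,0.001,0.004,0,0,0],[0,0.001,0.004,0,0,0]],
  ],
)

```text
t: 10.22
eef_pos: [391.3, -259.4, 73.1]
tcp_rot: [-3.141, -0.001, -1.194]
ft_force: [-0.7, 0.5, 7.3]
opening: 0.001
```

```bash
python3 mv.py; python3 - <<'E'
from red import *
show((48,-105,36),4,7)
E
```

```text
t 10.22 pos [ 391.27 -259.43   73.09] rot [-3.1412e+00 -9.0000e-04 -1.1943e+00] F [-0.66  0.46  7.29] open 0.0
cols 322 .. 330
244    3    3    5   12   16   15   12    7    4
245    3    3    5   11   14   14   12    7    4
246    3    2    5   10   13   12   10    6    4
247    3    5   14   25   21   11    9   10   11
248    4    7   32   73   60   15   11   22   22
249    4    9   46  109   85   19   13   26   20
250    4   10   52  115   82   18   15   28   18
251    6   10   44   93   71   23   25   37   18
252    5    7   20   37   42   34   42   47   17
253    6    6    5    9   37   61   60   43   14
254    7    6    3    6   45  103   99   46    9
255    6    5    4    8   45  112  115   57    8
256    7    5    5    8   31   64   66   44    9
257    6    6    6    5   10   16   16   12    4
258    7    6    5    5    5    8    9    5    1
```

Call:
send_rows(
  moves=[
    [[0,0,0,0,0,0],[0,0,0,0,0,0],[0,0,0,0,0,0],[0,0,0,0,0,0],[0,-0.003,-0.01,0,0,0],[0,-0.006,-0.02,0,0,0],[0,-0.008,-0.03,0,0,0],[0,-0.009,-0.045,0,0,0],[0,-0.009,-0.08,0,0,0],[0,-0.009,-0.15,0,0,0],[0,-0.009,-0.3,0,0,0],[0,-0.009,-0.4,0,0,0]],
  ],
)

```text
t: 11.27
eef_pos: [393.3, -257.9, 194.3]
tcp_rot: [3.141, 0.001, -1.194]
ft_force: [0.4, -0.0, -0.2]
opening: 0.002
```

Call:
send_rows(
  moves=[
    [[0,0,-0.1,0,0,0],[0,0,-0.2,0,0,0],[0,0,-0.3,0,0,0],[0,0,-0.3,0,0,0],[0,0,-0.3,0,0,0],[0,0,-0.3,0,0,0]],
  ],
)

```text
t: 11.77
eef_pos: [393.3, -257.9, 282.1]
tcp_rot: [3.141, 0.001, -1.194]
ft_force: [-0.3, 0.1, -0.7]
opening: 0.007
```

```bash
python3 mv.py; python3 fit2.py | head -5; python3 - <<'E'
from red import *
show((45,-97,49),3,4); show((-96,45,49),6,3)
cv2.imwrite("pics/end.png",cv2.resize(c["image"][150:310,220:440,::-1],None,fx=3.6,fy=3.6,interpolation=cv2.INTER_CUBIC))
E
```

```text
t 11.77 pos [ 393.27 -257.86  282.12] rot [ 3.1412e+00  8.0000e-04 -1.1942e+00] F [-0.27  0.06 -0.67] open 0.01
scene y [327.4 223.9] [323 222   9   4  26]
scene b [297.3 208.1] [290 204  15   9 123]
cols 322 .. 328
241    4    4    8   11   12   12   11
242    3    4   14   26   24   12    9
243    1    7   49   87   59   14    8
244    1   15   79  133   72   14    9
245    1   12   78  122   61   14   10
246    2    6   45   71   32   10    9
247    6    3    7   13    8    8   10
248    6    5    4    2    4    9   13
249    7    7    7    5    4   10   14
cols 273 .. 285
211    8   12   13   12   10   10    7    5   -4  -53  -93  -33   61
212    6   13   11    9    8    9    9    8    0  -39  -69  -46   16
213    6   12   12   19   38   53   54   43   24    0   -9  -14  -19
214    5   11   15   43  108  147  154  118   55   20   15   13    8
215   10   12   12   27   56   80   96   78   38   13    8   11    6
216   36   27   20   19   18   18   20   23   20    0  -23  -23  -52
217   79   80   70   68   59   52   55   59   50   13  -29  -35  -39Traceback (most recent call last):
  File "fit2.py", line 9, in <module>
    i=min((i for i in range(1,k) if st[i,4]>15),key=lambda i:np.linalg.norm(ce[i]-p)); print(n,nm,ce[i].round(1),st[i])
ValueError: min() iterable argument is empty
```

View pics/end.png

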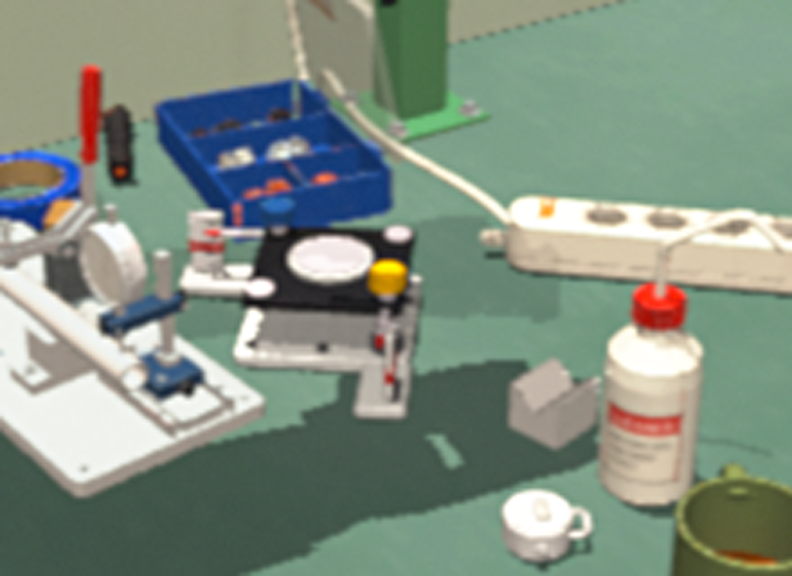

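```bash
python3 -c "
from cell import env
print(env.job_done())"
```

```text
the job is handed in; nothing more can be done
None
```

I pressed the blue knob and then the yellow one with the closed fingertips. Each pointer was brought to its red band and held for about 1 s, then the knob was released to come back up. I handed the job in at about 12 s with the arm clear above the mount.

| Corner | Pointer at hold (above bench) | Band centre estimate | Force at hold |
|---|---|---|---|
| Blue | about 35 mm | about 34 mm | about 6 N |
| Yellow | about 32 mm | about 32 mm | about 7 N |

**Last checks:** after release, both pointer tips were back at their resting pixel rows. The blue band sat on the same pixels as before. The mount, wood block, bottle and vee block show no visible shift in the final picture. The wrist force was near zero.

**What was uncertain or disagreed:**
- **Yellow band:** the scene camera sees that scale nearly edge-on, so its height is good only to about 1–2 mm. An earlier reading gave about 34 mm.
- **Pointer drop:** figures from the arm height and from the image differed by about 1 mm.
- **Blue force:** it read slightly below what that tilt should give (about 7 N), but within the sensor noise.
- **Top camera:** the arm blocked its view during both presses. My final refit of the mount pose also failed there because the arm still blocked the view, so I relied on the scene camera alone.

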